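# Shut up the tool chest

### The arm

A 6-joint arm with a two-finger parallel gripper is mounted at the origin on the work surface. World frame = base frame: x ahead of the robot, y to its left, z up, the work surface at z = 0. Lengths are in m, angles in rad, forces in N, time in s.
With the tool pointing down it reaches from about 0.3 to 0.75 m from the base axis. Payload 8.5 kg.
Tool frame: the origin (TCP) lies between the finger pads; the fingertips stand 22 mm ahead of it and the grasp point (between the pads) lies 3 mm ahead of it; z points along the fingers, y is the line along which they close (so a half turn about z gives the same grasp; the last joint's range is limited). The gripper opens to 85 mm and grips with 20 to 120 N. Pads are 22 mm wide; open, the fingers measure 114 mm over their backs; the gripper's body (76 mm by 85 mm) begins 54 mm behind the grasp point. The pads swing forward as they close: fully open they stand 13 mm farther back than shut.
Start: joints at [0.942, 0.381, 1.297, -0, 1.464, -0.215], TCP at [0.221, 0.504, 0.253] pointing down, gripper open.
Joint ranges: [-3.11, 3.11], [-0.89, 2.33], [0.22, 2.48], [-1.42, 4.56], [0.17, 2.85], [-2.88, 2.88]. Speed limits (rad/s): [2.39, 2.39, 3.14, 3.14, 3.14, 3.14].

### API

Orientations are given as a rotation vector (axis times angle).
In Python, from workcell import r gives the robot as it stands.
- The arm moves only by the tool step_arm, never from a script. Its arguments are lists of equal length, an entry for each row: "claw": the opening, from 0 (shut) to 1 (fully open); "xyz": the shift along the tool's x, y, z in cm, a list of three; "spin": the turn about the tool's z in rad. A call has 1 to 5 rows; each row shifts and turns the commanded pose from where the row before left it, along the tool's axes as they then stand; what a row does not reach is not made up. A row lasts 1/12 s, in which the tool goes at most 41.7 mm and 7.16 degrees, less where a joint would pass 70% of its speed; a pose out of reach is approached as far as the arm can. A call is refused whole if a number of a shift passes 4.17 or a number of a turn 0.125, either way. A call with a gripper value outside its range is refused whole. The fingers move at their own pace and stop on an object; the grip force is fixed at half the most. Time passes only in rows, so rows that do not move let the fingers close. It gives the time, the measured TCP pose, the force, the opening and the grip force at its end, in the units of the state.
- r.observe(): the state, without advancing time (a new reading comes with each control period).
- r.camera(name): name is "scene" or "top" or "wrist"; returns a dict with "pixels" (480x640x3 uint8, red, green, blue), "mtx" (3x3 intrinsics, pixels), "k1" (the pictures are not rectified: a ray, as slopes to the right and down, at radius r is drawn at 1 + k1 r^2 times it, then the intrinsics apply), "eye" and "orientation" of the camera in the world; the wrist camera has in their place "hand_eye" (4x4, takes a point from camera to tool coordinates, whose origin is the TCP and whose axes are the flange's). Camera axes: x right, y up, looking along -z (the intrinsics and any distortion apply to the point x, -y, -z); pixel columns grow to the right and rows downward; lengths in m; the calibration is good to about 2 mm. A picture is of the moment at which its call begins: read the wrist's pose just before it. There is no depth.
- r.close_job(): hands the job in; it is judged then, once.
The state is a dict: "t": time; "qpos": joint angles; "qvel": joint speeds; "joint_torque": joint torques, N m; "ee_pos": TCP position; "orientation": TCP orientation; "force": force on the tool from outside, world axes, zero at the start; "torque": the same for the moment, N m; "finger_gap": finger opening in m; "gripper_force": force on a finger pad.
Only numpy, scipy, OpenCV 4.12 (cv2) and the standard library are available. Lean on these libraries where they do the work, as an engineer would, in place of code of your own. Each camera call takes 0.05 s, during which the arm holds its last target. There are 200 camera calls.

### The job

Close up the small grey tool chest on the bench: with the fingertips push both open drawers fully home, in either order, and after that swing the raised lid down until it lies flat shut. Only push, never lift or carry anything, do not pull the drawers further out or the lid further back, and leave the chest and the loose things around it where they stand.

Things in the scene. Friction and masses are not known exactly. Their poses are not given: they have to be found in the camera images.
- chest: the grey steel tool chest, loose on the bench (about 9 kg, stays put under pushes below 30 N): 180 mm deep (x), 220 wide (y), 120 high without lid. Origin: centre of its underside. Drawer fronts on its -x side, lid hinge along the top of its +x side. Its yaw is 1.25 to 1.75, so the drawers open towards the robot's right. Carrying bars stick out 15 mm from both ends, 95 mm up
- drawer_near (a joint): the nearer (chest's +y side, centred at chest y = +52.5 mm) drawer's slide, in metres: 0 = fully shut (its front flush with the chest's front), grows as it comes out (limit 0.12). Starts open by 0.03 to 0.10. Slides with about 1.2 N of friction, stays where it is left; pushing to the chest's +x shuts it. Its front is 101 mm wide and reaches from 9 to 71 mm above the bench
- drawer_far (a joint): the farther (chest's -y side, centred at chest y = -52.5 mm) drawer's slide, in metres: 0 = fully shut (its front flush with the chest's front), grows as it comes out (limit 0.12). Starts open by 0.03 to 0.10. Slides with about 1.2 N of friction, stays where it is left; pushing to the chest's +x shuts it. Its front is 101 mm wide and reaches from 9 to 71 mm above the bench
- drawer_near_pull (a point): the middle of the outer side of the nearer drawer's pull: a straight horizontal aluminium bar 10 mm thick and 64 mm long along the chest's y, 49 mm above the bench, its outer side 30 mm in front of the drawer's front. It moves with the drawer, and may be pushed
- drawer_far_pull (a point): the middle of the outer side of the farther drawer's pull: a straight horizontal aluminium bar 10 mm thick and 64 mm long along the chest's y, 49 mm above the bench, its outer side 30 mm in front of the drawer's front. It moves with the drawer, and may be pushed
- lid (a joint): the lid's hinge, in radians: 0 = lying shut on the chest, grows as it is raised (limit 1.7; starts at 0.9 to 1.3, leaning over the chest). A stiff hinge (about 0.42 N m, so about 3 to 5 N near its free edge): the lid stays where it is left and must be pushed all the way down
- lid_hinge (a point): middle of the lid's hinge line, 120.5 mm above the bench at the chest's back (+x) top edge, in the plane of the lid's underside. The lid is a plate 180 mm from hinge to free edge, 220 mm wide, 8 mm thick. The axes turn with the lid: -x points to the free edge, z out of its outer face (the upper one when shut: push on this face)
- lid_edge (a point): the middle of the lid's free edge, on its outer (upper) face; a thin tab 50 mm wide sticks out 12 mm further
- holder_front: a loose steel tapered tool holder standing on its 48 mm flange, 62 mm tall, on the bench beyond the reach of the open drawers. Origin: centre of its underside. Leave it alone
- holder_side: a loose, slightly smaller steel tapered tool holder standing on its 43 mm flange, 56 mm tall, on the bench in front of the drawers. Origin: centre of its underside. Leave it alone
- collet: a loose dark steel collet, 33 mm across, 42 mm tall, standing close behind the chest. Origin: centre of its underside. Leave it alone
- spacer: a loose steel ring, 42 mm across, 14 mm high, lying beside the chest. Origin: centre of its underside. Leave it alone
- insert_box: a small loose cardboard box 70 x 45 x 30 mm behind the chest. Origin: centre of its underside. Leave it alone
- driver: a loose screwdriver with a blue handle, 190 mm long, lying on the bench. Origin under its middle. Leave it alone
- caliper: a loose steel caliper 200 mm long, 12 mm high, lying flat behind the chest. Origin under its middle. Leave it alone

How it is judged:
By the outcome, as a careful person would: the job done as asked, in the order asked, and still so for the second after the job is handed in, with the robot touching nothing.
It also fails if it takes over 64 s, if anything falls off the work surface, if the arm or the gripper's body presses on something with over 40 N, if the wrist force passes 120 N, or if a joint passes its speed limit or range.

## Working session

There is one attempt and no reset: what is moved stays moved. The work goes in short steps, Python scripts to look and compute and a tool call to move; the robot and the scene stay as the last step left them, time stands still between calls to the robot, and variables do not carry over. Pictures are saved under pics/ and viewed, at most 10 in all, crops included, and the job is handed in when it is done.

Besides the shell and the picture viewer there is one more tool, called after "Emit:" by a JSON object that holds its "method" and its "body", one argument or row to a line. step_arm: Moves the arm, as the interface text tells. Its arguments: {"type":"object","properties":{"claw":{"type":"array","items":{"type":"number"}},"xyz":{"type":"array","items":{"type":"array","items":{"type":"number"}}},"spin":{"type":"array","items":{"type":"number"}}},"required":["claw","xyz","spin"]}

```bash
mkdir -p pics; cat > h.py <<'E'
import numpy as np,cv2
from scipy.spatial.transform import Rotation as R
from workcell import r
def snap(n,f):
    c=r.camera(n); cv2.imwrite(f,c['pixels'][:,:,::-1]); 
    np.save('pics/%s.npy'%n,{k:v for k,v in c.items() if k!='pixels'},allow_pickle=True); return c
E
python3 - <<'E'
from h import *
print(r.observe())
for n in('scene','top'):
    c=snap(n,'pics/%s0.png'%n); print({k:v for k,v in c.items() if k!='pixels'})
E
```

```text
{'t': 0.0, 'qpos': array([ 9.41718689e-01,  3.81190078e-01,  1.29826941e+00, -1.07660005e-05,
        1.46356732e+00, -2.15292552e-01]), 'qvel': array([-0.00135218, -0.00057801,  0.00132534, -0.00086471,  0.00062236,
        0.00109229]), 'joint_torque': array([-1.14854622e-03, -4.48460376e+01, -2.31273544e+01, -3.25148294e-04,
        4.91782761e-03, -7.90551599e-05]), 'ee_pos': array([0.2209876 , 0.50336836, 0.25271201]), 'orientation': array([-6.45224418e-01, -3.07402911e+00,  2.06147662e-03]), 'force': array([-0.45909669, -0.15828379,  1.62410552]), 'torque': array([ 0.04740558,  0.04430196, -0.0482576 ]), 'gripper_force': 0.0, 'finger_gap': 0.08510708496216157}
{'mtx': array([[568.00161222,   0.        , 318.53527022],
       [  0.        , 568.00161222, 236.17079919],
       [  0.        ,   0.        ,   1.        ]]), 'k1': 0.004488102538976671, 'eye': array([ 0.10876985, -0.25135485,  0.99793529]), 'orientation': array([ 0.48198831, -0.27007277, -1.0192709 ])}
{'mtx': array([[555.73917763,   0.        , 322.25420447],
       [  0.        , 555.73917763, 239.68830864],
       [  0.        ,   0.        ,   1.        ]]), 'k1': -0.17172350504149117, 'eye': array([0.41201476, 0.01289552, 1.12849046]), 'orientation': array([ 0.12095114, -0.08081852, -1.59733282])}
```

View pics/scene0.png

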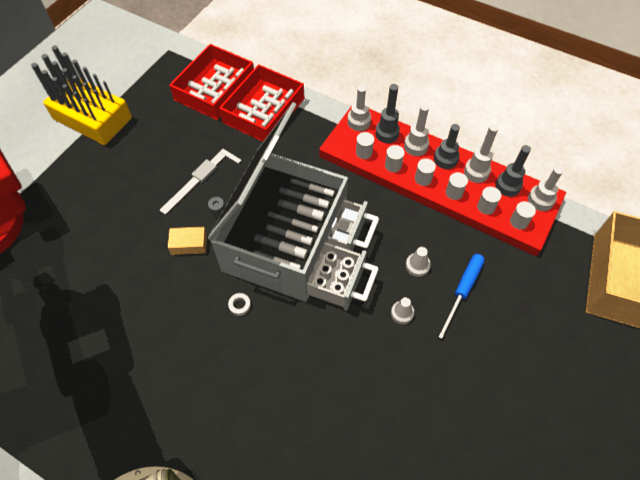

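View pics/top0.png

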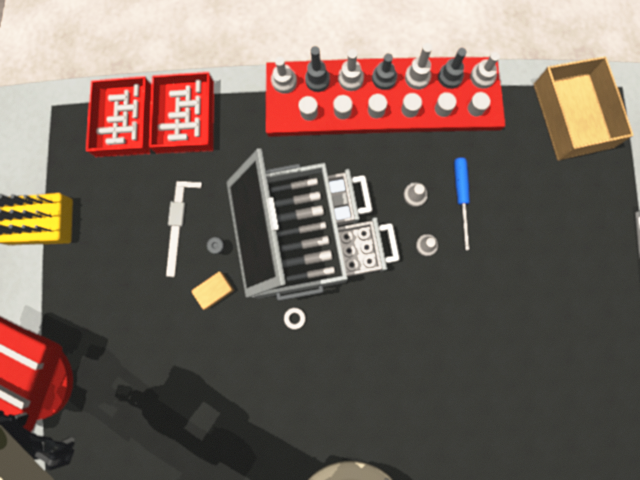

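The scene view shows the chest at about (280,225) with its lid raised towards the left. The drawer pulls are at about (368,230) and (366,282), and the holders at (418,262) and (402,310). The top view shows the pulls at (365,195) and (392,243). I'll enlarge both to get precise pixels.

```bash
python3 - <<'E'
import cv2
a=cv2.imread('pics/top0.png')[140:320,215:455]; cv2.imwrite('pics/topc.png',cv2.resize(a,None,fx=3.3333,fy=3.3333,interpolation=cv2.INTER_CUBIC))
a=cv2.imread('pics/scene0.png')[100:325,200:440]; cv2.imwrite('pics/scenec.png',cv2.resize(a,None,fx=2.6667,fy=2.6667,interpolation=cv2.INTER_CUBIC))
E
```

```text
(no output)
```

View pics/topc.png

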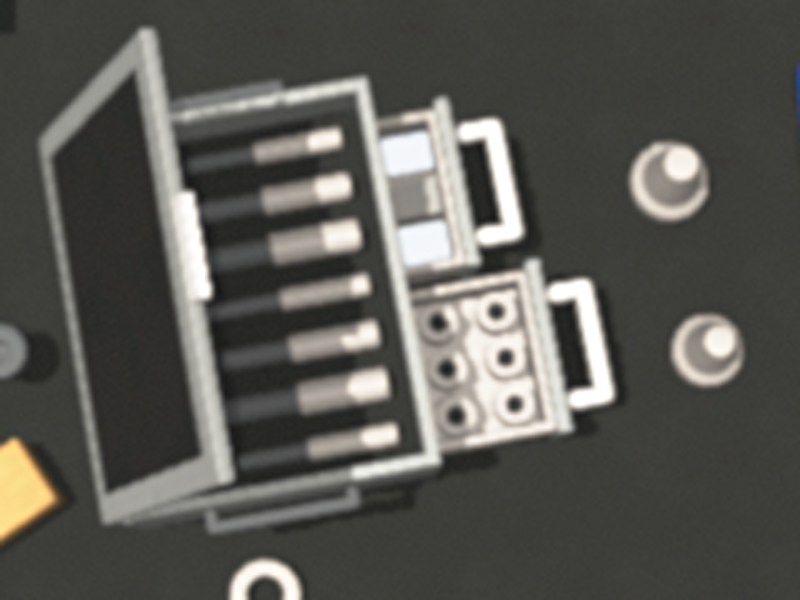

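View pics/scenec.png

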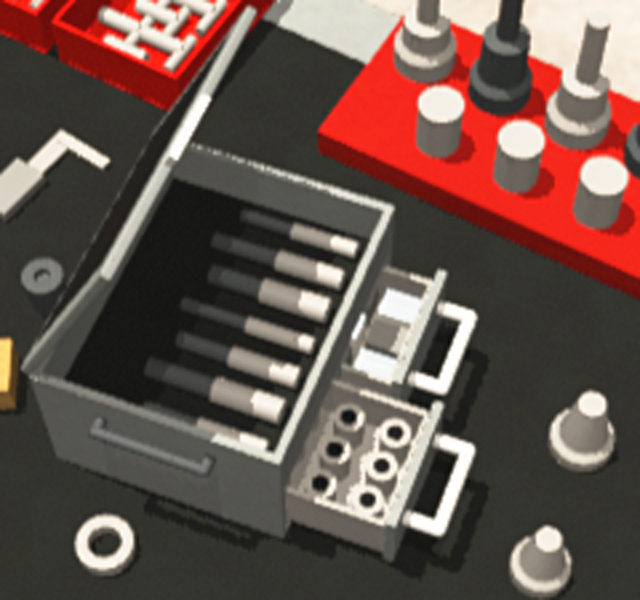

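The crops show the chest front's top corners, the pulls, the drawer fronts, and the lid's free edge with its white tab. In the top crop, the front corners are at (437,462) and (365,80), the near pull is (597,283)–(614,402), and the far pull is (502,122)–(521,238). Next I'll fit all the poses to both views together.

```bash
cat >> h.py <<'E'
def proj(c,P):
    P=np.atleast_2d(P); q=(P-c['eye'])@R.from_rotvec(c['orientation']).as_matrix()
    s=np.c_[q[:,0],-q[:,1]]/-q[:,2:]; s=s*(1+c['k1']*(s**2).sum(1))[:,None]
    return s@np.diag(c['mtx'])[:2][:,None]*0+s*np.diag(c['mtx'])[:2]+c['mtx'][:2,2]
def load(n): return np.load('pics/%s.npy'%n,allow_pickle=True).item()
def lidp(a,s,y,h): # s from hinge to free edge, h above underside, chest frame
    return [0.09-s*np.cos(a)+h*np.sin(a), y, .1205+s*np.sin(a)+h*np.cos(a)]
def world(p,L):
    x,y,w=p[:3]; c,s=np.cos(w),np.sin(w); L=np.atleast_2d(L)
    return np.c_[x+c*L[:,0]-s*L[:,1],y+s*L[:,0]+c*L[:,1],L[:,2]]
E
cat > fit.py <<'E'
from h import *
from scipy.optimize import least_squares
T,S=load('top'),load('scene')
def model(p):
    dn,df,a=p[3:6]
    return [[-.09,.11,.12],[-.09,-.11,.12],
     [-.12-dn,.0525-.032,.054],[-.12-dn,.0525+.032,.054],[-.12-df,-.0525-.032,.054],[-.12-df,-.0525+.032,.054],
     [-.09-dn,.002,.071],[-.09-dn,.103,.071],[-.09-df,-.103,.071],[-.09-df,-.002,.071],
     lidp(a,.18,.11,0),lidp(a,.18,-.11,0),lidp(a,.192,0,.004),[-.09,.11,0]]
top=[(437,462),(365,80),(597,283),(614,402),(502,122),(521,238),(540,262),(572,428),(445,97),(478,264),(228,480),(152,30),(202,245),None]
sc=[(282,462),(392,208),(475,440),(447,535),(477,313),(445,395),(442,406),(398,522),(445,272),(408,382),(106,275),(255,10),(190,128),(285,535)]
def cv(l,o,s): return np.array([((np.array(q)+.5)/s-.5+o) if q else (np.nan,np.nan) for q in l])
t=cv(top,np.array([215,140]),10/3);s=cv(sc,np.array([200,100]),8/3)
def res(p):
    W=world(p,model(p)); e=np.r_[proj(T,W)-t,proj(S,W)-s]; return e
f=least_squares(lambda p:np.nan_to_num(res(p)).ravel(),[.5,.1,1.5,.05,.05,1.1],loss='soft_l1')
p=f.x;np.save('p.npy',p);print(p.round(4));print(np.hstack([res(p)[:14],res(p)[14:]]).round(1))
def ray(c,uv,z):
    return least_squares(lambda w:(proj(c,[w[0],w[1],z])-uv).ravel(),[.5,0]).x.round(3)
print('holders', [ray(T,np.array(u)/(10/3)+[215,140],z) for u,z in(((682,165),.062),((719,340),.056))])
print(world(p,[[-.12-p[3],.0525,.049],[-.12-p[4],-.0525,.049],lidp(p[5],.18,0,.008),[.09,0,.12]]).round(3))
E
python3 fit.py
```

```text
[0.565  0.1011 1.7259 0.0808 0.0457 1.1041]
[[ 0.5  0.  -1.9  1.3]
 [ 0.1 -1.2  0.3 -0.2]
 [-0.9  0.2  0.   4.4]
 [ 0.5 -3.4 -0.6 -1.7]
 [-0.4  0.3 -0.9  1.6]
 [ 0.2 -3.3  0.5 -2.6]
 [-0.1 -1.3  1.  -0.5]
 [ 0.5  0.3 -1.   2.5]
 [ 0.3 -0.5  0.3  0.2]
 [ 0.2 -0.6 -3.3  0.8]
 [ 1.1  0.3  0.3  2.5]
 [ 0.2 -1.4  0.2  0.4]
 [-3.1 -0.6 -1.3 -0.7]
 [ nan  nan -1.2  2. ]]
holders [array([ 0.643, -0.155]), array([ 0.539, -0.173])]
[[ 0.544 -0.105  0.049]
 [ 0.642 -0.054  0.049]
 [ 0.563  0.117  0.285]
 [ 0.551  0.19   0.12 ]]
```

The fit is good to about 1–2 px. The chest is at (0.565, 0.101) with yaw 1.726, the drawers are open 81 mm and 46 mm, and the lid is at 1.10 rad. I'll turn the tool so its x axis lies along the chest's x, with the fingers shut.

Emit:
{"method": "step_arm", "body": {
  "claw": [0, 0, 0, 0, 0],
  "xyz": [
    [0, 0, 0],
    [0, 0, 0],
    [0, 0, 0],
    [0, 0, 0],
    [0, 0, 0]
  ],
  "spin": [0.125, 0.125, 0.125, 0.125, 0.125]
}}

```text
t: 0.52
ee_pos: [0.2211, 0.5035, 0.253]
orientation: [-1.568, -2.722, 0.001]
force: [0.3, 0.2, 0.4]
finger_gap: 0.0258
gripper_force: 0.0
```

Emit:
{"method": "step_arm", "body": {
  "claw": [0, 0, 0, 0, 0],
  "xyz": [
    [0, 0, 0],
    [0, 0, 0],
    [0, 0, 0],
    [0, 0, 0],
    [0, 0, 0]
  ],
  "spin": [0.125, 0.125, 0.125, 0, 0]
}}

```text
t: 0.93
ee_pos: [0.2211, 0.5035, 0.2531]
orientation: [2.036, 2.393, -0.001]
force: [0.2, 0.2, 0.1]
finger_gap: -0.0
gripper_force: 0.0
```

```bash
cat > st.py <<'E'
from h import *
p=np.load('p.npy');o=r.observe();M=R.from_rotvec(o['orientation']).as_matrix()
c,s=np.cos(p[2]),np.sin(p[2]);d=o['ee_pos'][:2]-p[:2]
f=o['force']
print('t%.2f chest-frame tcp x %.4f y %.4f z %.4f tip z %.4f | yaw err %.4f tilt %.4f | F chest x %.1f y %.1f z %.1f'%(o['t'],c*d[0]+s*d[1],-s*d[0]+c*d[1],o['ee_pos'][2],o['ee_pos'][2]-.022,np.arctan2(M[1,0],M[0,0])-p[2],M[2,2]+1,c*f[0]+s*f[1],-s*f[0]+c*f[1],f[2]),'gap',o['finger_gap'],'q',o['qpos'].round(2))
E
python3 st.py
```

```text
t0.93 chest-frame tcp x 0.4506 y 0.2776 z 0.2531 tip z 0.2311 | yaw err 0.0057 tilt 0.0000 | F chest x 0.2 y -0.3 z 0.1 gap -1.993434438998152e-05 q [ 0.94  0.38  1.3  -0.    1.46  0.78]
```

Emit:
{"method": "step_arm", "body": {
  "claw": [0, 0, 0, 0, 0],
  "xyz": [
    [-3.5, 0.4, 0],
    [-3.5, 0.4, 0],
    [-3.5, 0.4, 0],
    [-3.5, 0.4, 0],
    [-3.5, 0.4, 0]
  ],
  "spin": [0, 0, 0, 0, 0]
}}

```text
t: 1.35
ee_pos: [0.2682, 0.3323, 0.2532]
orientation: [2.035, 2.394, -0.0]
force: [1.0, -0.1, 1.1]
finger_gap: -0.0003
gripper_force: 0.0
```

Emit:
{"method": "step_arm", "body": {
  "claw": [0, 0, 0, 0, 0],
  "xyz": [
    [-3.5, 0.4, 0],
    [-3.5, 0.4, 0],
    [-3.5, 0.4, 0],
    [-3.5, 0.4, 0],
    [-3.5, 0.4, 0]
  ],
  "spin": [0, 0, 0, 0, 0]
}}

```text
t: 1.77
ee_pos: [0.3153, 0.1626, 0.2534]
orientation: [2.035, 2.393, 0.001]
force: [0.9, 0.4, 0.6]
finger_gap: -0.0003
gripper_force: 0.0
```

Emit:
{"method": "step_arm", "body": {
  "claw": [0, 0, 0, 0, 0],
  "xyz": [
    [-3.5, 0.4, 0],
    [-3.5, 0.4, 0],
    [-3.5, 0.4, 0],
    [-3.5, 0.4, 0],
    [0, 0, 0]
  ],
  "spin": [0, 0, 0, 0, 0]
}}

```text
t: 2.18
ee_pos: [0.3547, 0.0236, 0.2534]
orientation: [2.042, 2.385, -0.001]
force: [0.1, -0.0, -0.1]
finger_gap: 0.0002
gripper_force: 0.0
```

```bash
python3 st.py
```

```text
t2.18 chest-frame tcp x -0.0441 y 0.2198 z 0.2534 tip z 0.2314 | yaw err -0.0002 tilt 0.0000 | F chest x -0.1 y -0.1 z -0.1 gap 0.00019970608486881078 q [-0.27  0.03  1.76 -0.    1.35 -0.42]
```

Emit:
{"method": "step_arm", "body": {
  "claw": [0, 0, 0, 0, 0],
  "xyz": [
    [-2.8, 2.0, 0],
    [-2.8, 2.0, 0],
    [-2.8, 2.8, 0],
    [-2.8, 2.8, 0],
    [-2.8, 2.8, 0]
  ],
  "spin": [0, 0, 0, 0, 0]
}}

```text
t: 2.6
ee_pos: [0.4987, -0.0916, 0.2532]
orientation: [-2.036, -2.393, -0.0]
force: [1.0, 0.1, 0.6]
finger_gap: -0.0001
gripper_force: 0.0
```

Emit:
{"method": "step_arm", "body": {
  "claw": [0, 0, 0, 0, 0],
  "xyz": [
    [-2.8, 2.8, 0],
    [-1.0, 2.8, 0],
    [0, 0, 4.0],
    [0, 0, 4.0],
    [0, 0, 4.0]
  ],
  "spin": [0, 0, 0, 0, 0]
}}

```text
t: 3.02
ee_pos: [0.559, -0.1191, 0.1318]
orientation: [2.035, 2.392, 0.001]
force: [0.7, -0.3, -0.3]
finger_gap: 0.0002
gripper_force: 0.0
```

Emit:
{"method": "step_arm", "body": {
  "claw": [0, 0],
  "xyz": [
    [0, 0, 0],
    [0, 0, 0]
  ],
  "spin": [0, 0]
}}

```text
t: 3.18
ee_pos: [0.5583, -0.1189, 0.1328]
orientation: [-2.035, -2.389, 0.002]
force: [-0.2, -0.2, 1.5]
finger_gap: -0.0
gripper_force: 0.0
```

```bash
python3 st.py; python3 - <<'E'
from h import *
a=snap('top','pics/t1.png')['pixels'][:,:,::-1]
b=snap('scene','pics/s1.png')['pixels'][:,:,::-1]
f=lambda i,y,x:cv2.resize(i[y:y+180,x:x+200],None,fx=2,fy=2,interpolation=cv2.INTER_CUBIC)
cv2.imwrite('pics/c1.png',np.hstack([f(a,140,280),f(b,160,260)]))
E
```

```text
t3.18 chest-frame tcp x -0.2164 y 0.0406 z 0.1328 tip z 0.1108 | yaw err 0.0044 tilt 0.0000 | F chest x -0.2 y 0.2 z 1.5 gap -2.326927574243034e-05 q [-0.42  0.53  1.42  0.    1.2  -0.58]
```

View pics/c1.png

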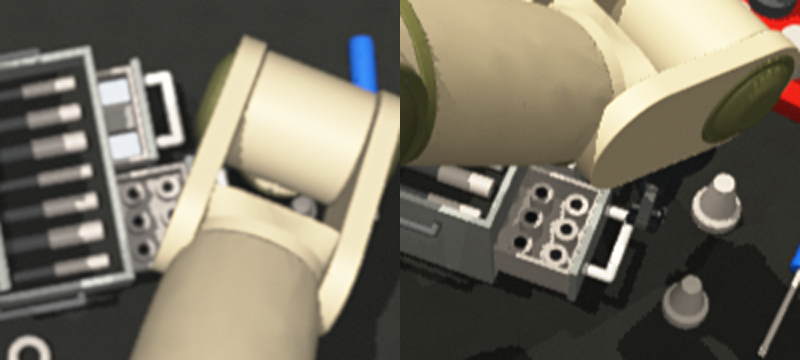

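The dark fingertips are visible in the scene half at about (650,210), between the near pull and the holders. I'll back off 5 mm and then descend.

```bash
python3 - <<'E'
from h import *
p=np.load('p.npy');S=load('scene')
print((proj(S,world(p,[[-.2164,.0406,.1108],[-.2054,.0406,.1108],[-.2274,.0406,.1108],[-.2164,.0261,.1108]]))-[260,160])*2+[400,0])
E
```

```text
[[650.86863526 213.61965918]
 [638.9163689  209.58401857]
 [662.8711936  217.67229862]
 [655.95077148 199.95923386]]
```

Emit:
{"method": "step_arm", "body": {
  "claw": [0, 0, 0, 0, 0],
  "xyz": [
    [-0.6, 0, 0],
    [0, 0, 2.0],
    [0, 0, 2.0],
    [0, 0, 2.4],
    [0, 0, 0]
  ],
  "spin": [0, 0, 0, 0, 0]
}}

```text
t: 3.7
ee_pos: [0.5588, -0.1253, 0.0676]
orientation: [-2.038, -2.387, 0.002]
force: [-1.9, 1.1, 0.4]
finger_gap: 0.0001
gripper_force: 0.0
```

```bash
python3 st.py
```

```text
t3.70 chest-frame tcp x -0.2227 y 0.0412 z 0.0676 tip z 0.0456 | yaw err 0.0021 tilt 0.0000 | F chest x 1.4 y 1.7 z 0.4 gap 0.00012154770076863518 q [-0.43  0.62  1.48 -0.    1.05 -0.58]
```

Emit:
{"method": "step_arm", "body": {
  "claw": [0, 0, 0, 0, 0],
  "xyz": [
    [1.0, 0, -0.1],
    [1.5, 0, 0],
    [1.5, 0, 0],
    [1.5, 0, 0],
    [1.5, 0, 0]
  ],
  "spin": [0, 0, 0, 0, 0]
}}

```text
t: 4.12
ee_pos: [0.5495, -0.0544, 0.0725]
orientation: [2.037, 2.387, 0.003]
force: [1.8, -1.4, 8.1]
finger_gap: 0.0002
gripper_force: 3.5
```

Emit:
{"method": "step_arm", "body": {
  "claw": [0, 0, 0, 0, 0],
  "xyz": [
    [0.8, 0, 0],
    [0.4, 0, 0],
    [0.3, 0, 0],
    [0.2, 0, 0],
    [0.1, 0, 0]
  ],
  "spin": [0, 0, 0, 0, 0]
}}

```text
t: 4.53
ee_pos: [0.546, -0.0379, 0.0708]
orientation: [2.039, 2.389, 0.0]
force: [0.6, -1.3, 2.7]
finger_gap: -0.0
gripper_force: 1.3
```

```bash
python3 st.py
```

```text
t4.53 chest-frame tcp x -0.1344 y 0.0403 z 0.0708 tip z 0.0488 | yaw err 0.0024 tilt 0.0000 | F chest x -1.4 y -0.4 z 2.7 gap -2.6529273994358743e-05 q [-0.29  0.58  1.56 -0.    1.01 -0.44]
```

```bash
python3 - <<'E'
from h import *
a=snap('top','pics/t2.png')['pixels'][:,:,::-1]
b=snap('scene','pics/s2.png')['pixels'][:,:,::-1]
w=snap('wrist','pics/w2.png')['pixels'][:,:,::-1]
f=lambda i,y,x:cv2.resize(i[y:y+150,x:x+133],None,fx=3,fy=3,interpolation=cv2.INTER_CUBIC)[:, :400]
cv2.imwrite('pics/c2.png',np.hstack([cv2.resize(w,(400,300)),f(b,180,260)[:300]]))
E
```

```text
(no output)
```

View pics/c2.png

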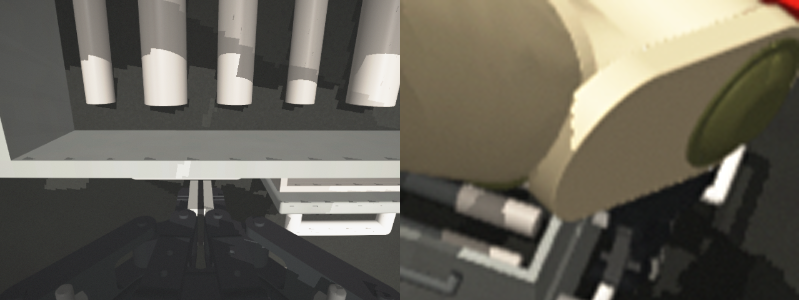

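The wrist view shows the near drawer almost home: its front is hidden behind the chest's edge at row 178, with the fingers on its pull at (200,200). I'll creep until it reaches the stop.

Emit:
{"method": "step_arm", "body": {
  "claw": [0, 0, 0, 0, 0],
  "xyz": [
    [0.1, 0, 0],
    [0.1, 0, 0],
    [0.1, 0, 0],
    [0, 0, 0],
    [0, 0, 0]
  ],
  "spin": [0, 0, 0, 0, 0]
}}

```text
t: 5.1
ee_pos: [0.5452, -0.0353, 0.0701]
orientation: [-2.04, -2.388, 0.0]
force: [0.1, -0.2, 0.3]
finger_gap: -0.0001
gripper_force: 0.3
```

```bash
python3 st.py
```

```text
t5.10 chest-frame tcp x -0.1317 y 0.0407 z 0.0701 tip z 0.0481 | yaw err 0.0019 tilt 0.0000 | F chest x -0.3 y -0.1 z 0.3 gap -5.2985587191368454e-05 q [-0.28  0.58  1.56  0.    1.01 -0.44]
```

Emit:
{"method": "step_arm", "body": {
  "claw": [0, 0, 0],
  "xyz": [
    [0.1, 0, 0],
    [0.1, 0, 0],
    [0, 0, 0]
  ],
  "spin": [0, 0, 0]
}}

```text
t: 5.35
ee_pos: [0.5451, -0.0342, 0.0702]
orientation: [2.039, 2.388, -0.002]
force: [0.3, -6.7, -1.1]
finger_gap: -0.0002
gripper_force: 2.7
```

```bash
python3 st.py
```

```text
t5.35 chest-frame tcp x -0.1307 y 0.0406 z 0.0702 tip z 0.0482 | yaw err 0.0022 tilt 0.0000 | F chest x -6.7 y 0.8 z -1.1 gap -0.00020279136539546537 q [-0.28  0.58  1.56 -0.    1.   -0.43]
```

The stop came within half a millimetre of the prediction, at 6.7 N. One more small press, then back off and move across to the far drawer.

Emit:
{"method": "step_arm", "body": {
  "claw": [0, 0, 0],
  "xyz": [
    [0.1, 0, 0],
    [0, 0, 0],
    [0, 0, 0]
  ],
  "spin": [0, 0, 0]
}}

```text
t: 5.6
ee_pos: [0.5451, -0.034, 0.0703]
orientation: [2.039, 2.387, -0.003]
force: [-0.5, -10.9, -1.9]
finger_gap: 0.0
gripper_force: 4.3
```

Emit:
{"method": "step_arm", "body": {
  "claw": [0, 0, 0, 0, 0],
  "xyz": [
    [-2.5, 0, 0],
    [-2.5, 0, 0],
    [-1.2, 0, 0],
    [0, 3.0, 0],
    [0, 3.0, 0]
  ],
  "spin": [0, 0, 0, 0, 0]
}}

```text
t: 6.02
ee_pos: [0.6139, -0.0848, 0.0704]
orientation: [-2.043, -2.385, 0.0]
force: [0.1, -1.0, 0.6]
finger_gap: 0.0004
gripper_force: 0.0
```

Emit:
{"method": "step_arm", "body": {
  "claw": [0, 0, 0],
  "xyz": [
    [0, 3.0, 0],
    [0, 0, 0],
    [0, 0, 0]
  ],
  "spin": [0, 0, 0]
}}

```text
t: 6.27
ee_pos: [0.6439, -0.0787, 0.0696]
orientation: [-2.039, -2.389, 0.0]
force: [-1.1, 0.7, -0.5]
finger_gap: -0.0
gripper_force: 0.0
```

```bash
python3 st.py
```

```text
t6.27 chest-frame tcp x -0.1899 y -0.0501 z 0.0696 tip z 0.0476 | yaw err 0.0029 tilt 0.0000 | F chest x 0.8 y 1.0 z -0.5 gap -3.9079449045254576e-05 q [-0.3   0.72  1.25  0.    1.18 -0.46]
```

Emit:
{"method": "step_arm", "body": {
  "claw": [0, 0, 0, 0, 0],
  "xyz": [
    [1.2, 0, 0],
    [1.2, 0, 0],
    [1.2, 0, 0],
    [1.0, 0, 0],
    [0.5, 0, 0]
  ],
  "spin": [0, 0, 0, 0, 0]
}}

```text
t: 6.68
ee_pos: [0.6347, -0.0271, 0.0706]
orientation: [-2.038, -2.39, 0.0]
force: [0.7, -2.1, 0.1]
finger_gap: -0.0003
gripper_force: 0.7
```

Emit:
{"method": "step_arm", "body": {
  "claw": [0, 0, 0, 0, 0],
  "xyz": [
    [0.3, 0, 0],
    [0.2, 0, 0],
    [0.1, 0, 0],
    [0.1, 0, 0],
    [0, 0, 0]
  ],
  "spin": [0, 0, 0, 0, 0]
}}

```text
t: 7.1
ee_pos: [0.6345, -0.0224, 0.0704]
orientation: [2.041, 2.388, 0.0]
force: [0.0, -1.3, 0.9]
finger_gap: -0.0
gripper_force: 0.4
```

```bash
python3 st.py
```

```text
t7.10 chest-frame tcp x -0.1328 y -0.0496 z 0.0704 tip z 0.0484 | yaw err 0.0015 tilt 0.0000 | F chest x -1.2 y 0.2 z 0.9 gap -4.117813024146737e-05 q [-0.22  0.7   1.29  0.    1.15 -0.38]
```

Emit:
{"method": "step_arm", "body": {
  "claw": [0, 0, 0, 0],
  "xyz": [
    [0.1, 0, 0],
    [0.1, 0, 0],
    [0.1, 0, 0],
    [0, 0, 0]
  ],
  "spin": [0, 0, 0, 0]
}}

```text
t: 7.43
ee_pos: [0.6342, -0.0201, 0.0704]
orientation: [2.04, 2.388, -0.001]
force: [-0.1, -5.0, 0.5]
finger_gap: -0.0002
gripper_force: 2.4
```

```bash
python3 st.py
```

```text
t7.43 chest-frame tcp x -0.1305 y -0.0496 z 0.0704 tip z 0.0484 | yaw err 0.0018 tilt 0.0000 | F chest x -4.9 y 0.9 z 0.5 gap -0.00018846845107408443 q [-0.22  0.7   1.29 -0.    1.15 -0.37]
```

Emit:
{"method": "step_arm", "body": {
  "claw": [0, 0, 0],
  "xyz": [
    [0.1, 0, 0],
    [0, 0, 0],
    [0, 0, 0]
  ],
  "spin": [0, 0, 0]
}}

```text
t: 7.68
ee_pos: [0.6341, -0.02, 0.0704]
orientation: [2.039, 2.387, -0.002]
force: [-0.9, -9.4, 0.2]
finger_gap: -0.0
gripper_force: 3.8
```

Emit:
{"method": "step_arm", "body": {
  "claw": [0, 0, 0, 0, 0],
  "xyz": [
    [-2.5, 0, 0],
    [-2.5, 0, 0],
    [0, 0, -3.8],
    [0, 0, -3.8],
    [0, 0, -3.8]
  ],
  "spin": [0, 0, 0, 0, 0]
}}

```text
t: 8.1
ee_pos: [0.6413, -0.0679, 0.1852]
orientation: [-2.04, -2.387, 0.0]
force: [0.6, -0.7, 0.5]
finger_gap: -0.0001
gripper_force: 0.0
```

Emit:
{"method": "step_arm", "body": {
  "claw": [0, 0, 0, 0, 0],
  "xyz": [
    [0, -1, -3.8],
    [0, -1, -3.8],
    [0, -1, -3.8],
    [0, -1, -3.8],
    [0, -1, -1.5]
  ],
  "spin": [0, 0, 0, 0, 0]
}}

```text
t: 8.52
ee_pos: [0.5922, -0.0754, 0.3569]
orientation: [2.035, 2.384, 0.006]
force: [0.5, 0.6, 0.2]
finger_gap: 0.0002
gripper_force: 0.0
```

Emit:
{"method": "step_arm", "body": {
  "claw": [0, 0, 0],
  "xyz": [
    [0, 0, 0],
    [0, 0, 0],
    [0, 0, 0]
  ],
  "spin": [0, 0, 0]
}}

```text
t: 8.77
ee_pos: [0.5923, -0.0753, 0.3496]
orientation: [-2.038, -2.387, 0.001]
force: [0.3, 0.1, -0.5]
finger_gap: 0.0001
gripper_force: 0.0
```

```bash
python3 st.py; python3 - <<'E'
from h import *
a=snap('top','pics/t3.png')['pixels'][:,:,::-1]
b=snap('scene','pics/s3.png')['pixels'][:,:,::-1]
f=lambda i,y,x:cv2.resize(i[y:y+240,x:x+200],None,fx=2,fy=2,interpolation=cv2.INTER_CUBIC)
cv2.imwrite('pics/c3.png',np.hstack([f(a,130,215),f(b,100,200)]))
E
```

```text
t8.77 chest-frame tcp x -0.1785 y 0.0003 z 0.3496 tip z 0.3276 | yaw err 0.0020 tilt 0.0000 | F chest x 0.1 y -0.3 z -0.5 gap 8.45800514524979e-05 q [-0.32  0.43  0.95  0.    1.77 -0.48]
```

View pics/c3.png

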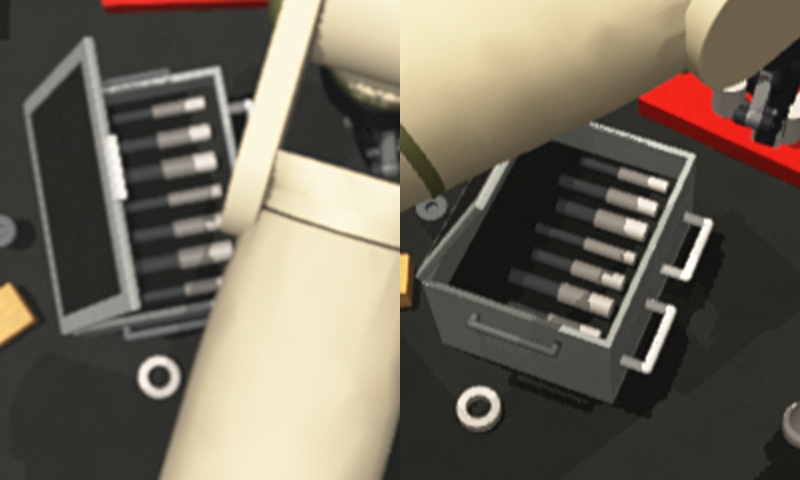

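Both drawers are shut: the pulls sit together in line at (685,245) and (650,335) in the scene half, and the chest hasn't moved. Now I'll cross over the lid to its outer side.

Emit:
{"method": "step_arm", "body": {
  "claw": [0, 0, 0, 0, 0],
  "xyz": [
    [3.5, 0, 0],
    [3.5, 0, 0],
    [3.5, 0, 0],
    [3.5, 0, 0],
    [3.5, 0, 0]
  ],
  "spin": [0, 0, 0, 0, 0]
}}

```text
t: 9.28
ee_pos: [0.5645, 0.099, 0.35]
orientation: [-2.039, -2.387, 0.002]
force: [0.3, -0.1, 0.3]
finger_gap: 0.0002
gripper_force: 0.0
```

Emit:
{"method": "step_arm", "body": {
  "claw": [0, 0, 0, 0, 0],
  "xyz": [
    [3.5, 0, 0],
    [3.5, 0, 0],
    [0.4, 0, 0],
    [0, 0, 0],
    [0, 0, 0]
  ],
  "spin": [0, 0, 0, 0, 0]
}}

```text
t: 9.7
ee_pos: [0.5535, 0.1702, 0.3503]
orientation: [-2.039, -2.389, 0.002]
force: [0.2, 0.2, 0.4]
finger_gap: 0.0
gripper_force: 0.0
```

```bash
python3 st.py; python3 - <<'E'
from h import *
# tcp x,z for tip's -x lower corner on the outer face at s=.155
for a in np.arange(1.1,-.01,-.1):
    x,_,z=lidp(a,.155,0,.008); print('%.1f x %.4f z %.4f'%(a,x+.011,z+.022))
E
```

```text
t9.70 chest-frame tcp x 0.0701 y 0.0007 z 0.3503 tip z 0.3283 | yaw err 0.0023 tilt 0.0000 | F chest x 0.2 y -0.2 z 0.4 gap 4.998447861498167e-05 q [ 0.09  0.39  1.01 -0.    1.75 -0.06]
1.1 x 0.0378 z 0.2843
1.0 x 0.0240 z 0.2773
0.9 x 0.0109 z 0.2689
0.8 x -0.0013 z 0.2593
0.7 x -0.0124 z 0.2485
0.6 x -0.0224 z 0.2366
0.5 x -0.0312 z 0.2238
0.4 x -0.0386 z 0.2102
0.3 x -0.0447 z 0.1959
0.2 x -0.0493 z 0.1811
0.1 x -0.0524 z 0.1659
-0.0 x -0.0540 z 0.1505
```

Emit:
{"method": "step_arm", "body": {
  "claw": [0, 0, 0, 0, 0],
  "xyz": [
    [0, 0, 2.5],
    [0, 0, 2.5],
    [0, 0, 1.8],
    [-1.5, 0, 0],
    [-1.7, 0, 0.1]
  ],
  "spin": [0, 0, 0, 0, 0]
}}

```text
t: 10.12
ee_pos: [0.5583, 0.1374, 0.2807]
orientation: [-2.04, -2.387, 0.003]
force: [0.7, -0.4, 0.3]
finger_gap: -0.0001
gripper_force: 0.6
```

Emit:
{"method": "step_arm", "body": {
  "claw": [0, 0, 0, 0, 0],
  "xyz": [
    [-0.7, 0, 0.2],
    [-0.7, 0, 0.2],
    [-0.6, 0, 0.4],
    [-0.7, 0, 0.4],
    [0, 0, 0]
  ],
  "spin": [0, 0, 0, 0, 0]
}}

```text
t: 10.53
ee_pos: [0.5626, 0.1109, 0.2694]
orientation: [-2.041, -2.387, 0.002]
force: [-0.5, 0.5, -0.3]
finger_gap: -0.0
gripper_force: 0.0
```

```bash
python3 st.py
```

```text
t10.53 chest-frame tcp x 0.0101 y 0.0009 z 0.2694 tip z 0.2474 | yaw err 0.0008 tilt 0.0000 | F chest x 0.6 y 0.4 z -0.3 gap -4.052905282865198e-06 q [-0.01  0.41  1.2  -0.    1.53 -0.17]
```

Emit:
{"method": "step_arm", "body": {
  "claw": [0, 0, 0, 0, 0],
  "xyz": [
    [-1.15, 0, 1.0],
    [-1.1, 0, 1.1],
    [-1.0, 0, 1.2],
    [-0.9, 0, 1.3],
    [-0.75, 0, 1.35]
  ],
  "spin": [0, 0, 0, 0, 0]
}}

```text
t: 10.95
ee_pos: [0.5705, 0.0632, 0.2107]
orientation: [2.039, 2.388, 0.001]
force: [0.8, -0.3, 0.5]
finger_gap: 0.0002
gripper_force: 0.7
```

Emit:
{"method": "step_arm", "body": {
  "claw": [0, 0, 0, 0],
  "xyz": [
    [-0.6, 0, 1.4],
    [-0.45, 0, 1.5],
    [-0.3, 0, 1.2],
    [0, 0, 0]
  ],
  "spin": [0, 0, 0, 0]
}}

```text
t: 11.28
ee_pos: [0.5715, 0.0501, 0.1675]
orientation: [-2.039, -2.386, 0.004]
force: [-0.3, 0.6, -0.1]
finger_gap: -0.0002
gripper_force: 0.0
```

```bash
python3 st.py
```

```text
t11.28 chest-frame tcp x -0.0514 y 0.0015 z 0.1675 tip z 0.1455 | yaw err 0.0014 tilt 0.0000 | F chest x 0.7 y 0.3 z -0.1 gap -0.000154491334538359 q [-0.12  0.5   1.36 -0.    1.28 -0.28]
```

The forces are lower than I'd expect with the lid in contact, so I'll look before going further.

```bash
python3 - <<'E'
from h import *
w=snap('wrist','pics/w4.png')['pixels'][:,:,::-1]
b=snap('scene','pics/s4.png')['pixels'][:,:,::-1]
a=snap('top','pics/t4.png')['pixels'][:,:,::-1]
f=lambda i,y,x:cv2.resize(i[y:y+200,x:x+266],(400,300),interpolation=cv2.INTER_CUBIC)
cv2.imwrite('pics/c4.png',np.vstack([np.hstack([cv2.resize(w,(400,300)),f(b,120,180)]),np.hstack([f(a,130,170),f(a,130,170)*0])]))
E
```

```text
(no output)
```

View pics/c4.png

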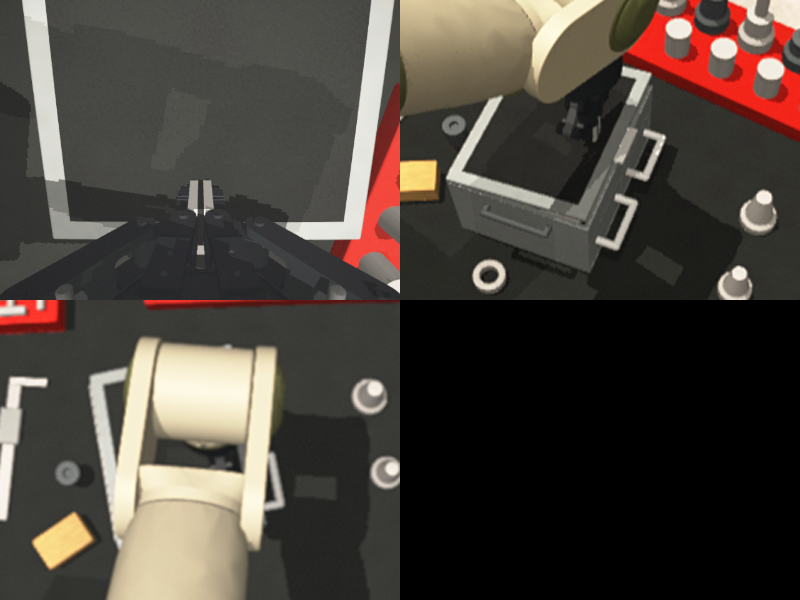

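The lid has come down with the fingertips and is now almost flat: the wrist view shows its outer face filling the frame, with the tips on it at (200,190). I'll press it down the rest of the way.

Emit:
{"method": "step_arm", "body": {
  "claw": [0, 0, 0, 0, 0],
  "xyz": [
    [0, 0, 0.6],
    [0, 0, 0.5],
    [0, 0, 0.3],
    [0, 0, 0.2],
    [0, 0, 0]
  ],
  "spin": [0, 0, 0, 0, 0]
}}

```text
t: 11.85
ee_pos: [0.5721, 0.0505, 0.1533]
orientation: [-2.04, -2.388, 0.001]
force: [-1.2, 0.2, 0.4]
finger_gap: -0.0002
gripper_force: 0.0
```

```bash
python3 st.py
```

```text
t11.85 chest-frame tcp x -0.0512 y 0.0008 z 0.1533 tip z 0.1313 | yaw err 0.0019 tilt 0.0000 | F chest x 0.4 y 1.2 z 0.4 gap -0.00021147258073502784 q [-0.12  0.51  1.38  0.    1.25 -0.28]
```

Emit:
{"method": "step_arm", "body": {
  "claw": [0, 0, 0, 0],
  "xyz": [
    [0, 0, 0.1],
    [0, 0, 0.1],
    [0, 0, 0.1],
    [0, 0, 0]
  ],
  "spin": [0, 0, 0, 0]
}}

```text
t: 12.18
ee_pos: [0.5723, 0.0504, 0.1507]
orientation: [-2.04, -2.389, 0.0]
force: [-0.8, -0.2, 0.4]
finger_gap: -0.0002
gripper_force: 0.0
```

```bash
python3 st.py
```

```text
t12.18 chest-frame tcp x -0.0513 y 0.0007 z 0.1507 tip z 0.1287 | yaw err 0.0018 tilt 0.0000 | F chest x -0.1 y 0.8 z 0.4 gap -0.00019942940178687291 q [-0.12  0.51  1.39 -0.    1.24 -0.28]
```

Emit:
{"method": "step_arm", "body": {
  "claw": [0, 0, 0, 0],
  "xyz": [
    [0, 0, 0.1],
    [0, 0, 0.1],
    [0, 0, 0],
    [0, 0, 0]
  ],
  "spin": [0, 0, 0, 0]
}}

```text
t: 12.52
ee_pos: [0.5724, 0.0504, 0.1504]
orientation: [2.039, 2.388, 0.001]
force: [-4.5, 0.2, 12.9]
finger_gap: 0.0001
gripper_force: 6.3
```

```bash
python3 st.py
```

```text
t12.52 chest-frame tcp x -0.0512 y 0.0006 z 0.1504 tip z 0.1284 | yaw err 0.0020 tilt 0.0000 | F chest x 0.9 y 4.4 z 12.9 gap 0.0001280341902255999 q [-0.12  0.51  1.39 -0.    1.24 -0.28]
```

It reached the hard stop at exactly the shut height (tip at 0.1284 m, 12.9 N). I'll lift clear, move aside and check.

Emit:
{"method": "step_arm", "body": {
  "claw": [0, 0, 0, 0, 0],
  "xyz": [
    [0, 0, -1.0],
    [0, 0, -3.0],
    [0, 0, -3.5],
    [0, 0, -3.5],
    [0, 0, -3.0]
  ],
  "spin": [0, 0, 0, 0, 0]
}}

```text
t: 12.93
ee_pos: [0.5722, 0.0505, 0.2917]
orientation: [2.039, 2.388, 0.002]
force: [1.5, 0.0, -0.8]
finger_gap: -0.0002
gripper_force: 0.0
```

Emit:
{"method": "step_arm", "body": {
  "claw": [0, 0, 0, 0, 0],
  "xyz": [
    [-3.5, 0, 0],
    [-3.5, -1, 0],
    [-3.5, -2, 0],
    [-3.5, -2, 0],
    [-3.5, -2, 0]
  ],
  "spin": [0, 0, 0, 0, 0]
}}

```text
t: 13.35
ee_pos: [0.5297, -0.1348, 0.2891]
orientation: [2.04, 2.389, 0.0]
force: [1.0, -0.7, -0.3]
finger_gap: 0.0003
gripper_force: 0.0
```

Emit:
{"method": "step_arm", "body": {
  "claw": [0, 0, 0, 0, 0],
  "xyz": [
    [-3.5, -2, 0],
    [-3.5, -2, 0],
    [-3.5, -2, 0],
    [0, 0, 0],
    [0, 0, 0]
  ],
  "spin": [0, 0, 0, 0, 0]
}}

```text
t: 13.77
ee_pos: [0.487, -0.2481, 0.2889]
orientation: [-2.044, -2.385, -0.0]
force: [0.7, 0.7, -0.2]
finger_gap: -0.0001
gripper_force: 0.0
```

```bash
python3 st.py; python3 - <<'E'
from h import *
p=np.load('p.npy')
b=snap('scene','pics/s5.png')['pixels'][:,:,::-1].copy()
a=snap('top','pics/t5.png')['pixels'][:,:,::-1].copy()
f=lambda i,y,x:cv2.resize(i[y:y+200,x:x+266],(400,300),interpolation=cv2.INTER_CUBIC)
L=[[-.12,.0205,.054],[-.12,.0845,.054],[-.12,-.0845,.054],[-.12,-.0205,.054]]+[lidp(0,s,y,.008) for s in(0,.18) for y in(.11,-.11)]
o=np.vstack([np.hstack([f(b,120,180),f(a,130,170)])]*2)
for k,(c,x0,y0,dx) in enumerate((('scene',180,120,0),('top',170,130,400))):
    for u in (proj(load(c),world(p,L))-[x0,y0])*1.5+[dx,300]: cv2.circle(o,tuple(int(v) for v in u),2,(0,0,255),-1)
cv2.imwrite('pics/c5.png',o)
E
```

```text
t13.77 chest-frame tcp x -0.3330 y 0.1310 z 0.2889 tip z 0.2669 | yaw err -0.0016 tilt 0.0000 | F chest x 0.6 y -0.8 z -0.2 gap -9.530292665983416e-05 q [-0.69  0.35  1.24  0.    1.55 -0.84]
```

View pics/c5.png

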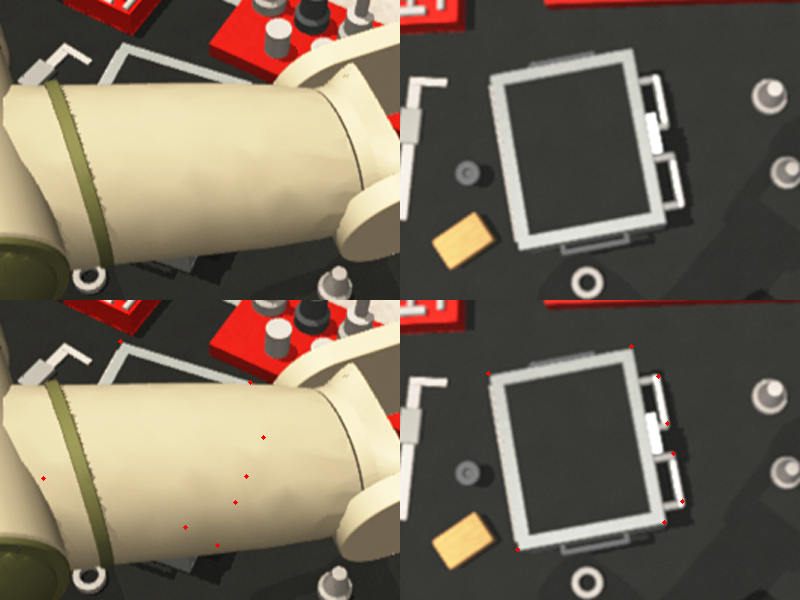

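The top view shows the lid flat on the chest, with its corners on the predicted points at (518,548), (664,522), (631,348) and (489,374). Both pulls are in line at the shut positions, and the loose things haven't moved. I'm handing it in.

```bash
python3 -c "
from workcell import r
print(r.close_job())"
```

```text
the job is handed in; nothing more can be done
None
```

Both drawers are pushed home and the lid is shut flat; the chest and loose things look unmoved in the last top view, and the job was handed in at about 14 s of the 64 s limit.

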